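# Tighten the whetstone clamp's wing nut

### The arm

A 6-joint arm with a two-finger parallel gripper is mounted at the origin on a cart in front of the work surface, level with it; the furniture and walls round the work are solid. World frame = base frame: x ahead of the robot, y to its left, z up, the work surface at z = 0. Lengths are in mm, angles in rad, forces in N, time in s.
With the tool pointing down it reaches from about 250 to 775 mm from the base axis. Payload 4 kg.
Tool frame: the origin (TCP) lies midway between the tips of the shut fingers; the grasp point (between the pads) lies 19 mm behind it (ctrl.grip_depth is the z of the grasp point in the tool frame, in mm); z points along the fingers, y is the line along which they close (so a half turn about z gives the same grasp; the last joint's range is limited). The gripper opens to 85 mm and grips with 20 to 120 N. Pads are 22 mm wide; open, the fingers measure 114 mm over their backs; the gripper's body (76 mm by 85 mm) begins 54 mm behind the grasp point. The pads swing forward as they close: fully open they stand 13 mm farther back than shut.
Start: joints at [1.175, 0.087, 1.371, -0, 1.684, -0.103], TCP at [158.758, 526.606, 231.341] pointing down, gripper open.
Joint ranges: [-3.1, 3.1], [-0.76, 2.03], [0.27, 2.55], [-1.08, 4.22], [0.17, 2.65], [-2.57, 2.57]. Speed limits (rad/s): [2.79, 2.79, 3.14, 3.14, 3.14, 3.14].

### API

Orientations are given as a unit quaternion [w, x, y, z].
In Python, from bench import telemetry, imaging, ctrl gives the robot as it stands.
- The arm moves only by the tool servo_tool, never from a script. Its argument "moves" is a list of rows, each a list of 6 numbers: the shift along the tool's x, y, z scaled (see below), then the turn, a rotation vector about the tool's x, y, z scaled (see below). A call has 1 to 12 rows; each row is the pose to reach, as a shift and turn from the pose commanded when the call began, along the tool's axes at that moment; what a row does not reach only later rows make up. The controller multiplies each number of a shift by 600 mm and each number of a turn by 0.5 rad. A row lasts 1/8 s, in which the tool goes at most 62.5 mm and 10.7 degrees, less where a joint would pass 70% of its speed; a pose out of reach is approached as far as the arm can. A call with a number of a shift or a turn outside -1 to 1 is refused whole. A call with a gripper value outside its range is refused whole. "jaw" is the finger opening in mm, from 0 to 85.4, set as the call begins (left out, the last holds). The fingers move at their own pace and stop on an object; the grip force is fixed at half the most. Time passes only in rows, so rows that repeat a pose let the fingers close. It gives the time, the measured TCP pose, the force, the opening and the grip force at its end, in the units of the state.
- telemetry.sense(): the state, without advancing time (a new reading comes with each control period).
- imaging.read_camera(name): name is "scene" or "top" or "wrist"; returns (picture, depth): 400x640x3 uint8, red, green, blue; 400x640 float32, mm along the optical axis (not along the pixel's ray), 0 where there is no reading.
- imaging.camera_params(name): a dict with "fov_y" (degrees; the focal length in pixels is half the picture's height over the tangent of half this angle, whatever the lens; pixels are square), "cx", "cy" (the principal point, pixels), "distortion" ([k1, k2, p1, p2, k3] as OpenCV has them; the pictures are not rectified), "eye" and "orientation" of the camera in the world. Camera axes: x right, y up, looking along -z (the intrinsics and any distortion apply to the point x, -y, -z); pixel columns grow to the right and rows downward; lengths in mm; the calibration is good to about 2 mm. A picture is of the moment at which its call begins: read the wrist's pose just before it. camera_params takes no time and is no camera call; for the wrist camera it gives the pose at the moment of the call.
- ctrl.hand_in(): hands the job in; it is judged then, once.
The state is a dict: "time": time; "qpos": joint angles; "qvel": joint speeds; "joint_torque": joint torques, N m; "tool_pos": TCP position; "eef_rot": TCP orientation; "contact_force": force on the tool from outside, world axes, zero at the start; "wrist_torque": the same for the moment, N m; "width": finger opening in mm; "grip_force": force on a finger pad.
Only numpy, scipy, OpenCV 4.12 (cv2) and the standard library are available. Lean on these libraries where they do the work, as an engineer would, in place of code of your own. Each camera call takes 0.05 s, during which the arm holds its last target. There are 200 camera calls.

### The job

The whetstone lies in its holder but is not clamped yet. Turn the brass wing nut clockwise (seen from above) by pushing its wings round with a fingertip, stroke after stroke, until it is fully tight and the clamp bar is down on the stone. Do not pinch a wing between the fingers, and leave the stone and the other things on the worktop where they are.

Things in the scene. Friction and masses are not known exactly. Their poses are not given: they have to be found in the camera images.
- holder: The whetstone holder: a wooden base 100x260 mm, 18 mm thick, fixed to the worktop (it does not move). Origin: centre of its underside, on the worktop. Its y runs along its length, x across it, z up. The stud with the wing nut stands at x = 0, y = +0.090 m; it is 9 mm thick, its top 75 mm above the worktop. The highest part is the splash guard (see point guard_top).
- guard_top (a point): Middle of the top edge of the upright steel splash guard, 3 mm thick and 250 mm long, that stands along the holder's +x long side; its inner face is 39 mm from the stud's axis and its top 78 mm above the worktop. So the wing nut is reached from above, from the -x side and along y, but a finger can hardly pass between nut and guard. Same axes as the holder.
- nut_mid (a point): Centre of the brass wing nut, on the stud's axis; turns and sinks with the nut. z points up; x runs along the two wings, which are alike and opposite (+x and -x). Each is an upright paddle 5 mm thick, from the hub (22 mm across) out to 32 mm from the axis, from 9 mm below to 12 mm above this point. The steel clamp bar (24 mm wide) with its washer lies 14 mm below this point.
- wing_nut (a joint): Angle of the wing nut in rad: grows as it turns clockwise seen from above; 7.0 is fully tight, at a firm stop. Starts between 0 and 1.6. At 0 the nut's x axis is parallel to the holder's. The nut sinks 1.6 mm per rad and takes the clamp bar with it. Friction about 0.05 N m (2 N at 26 mm from the axis); it stays where it is left.
- drive_faces: The faces of the two wings that a finger pushes on to turn the nut clockwise (same origin and axes as the nut's underside: 14 mm below point nut_mid).
- lead_faces: The opposite faces of the two wings, which lead when the nut turns clockwise (same origin and axes). Fingers pressing on both are pinching a wing.
- whetstone: The loose two-tone whetstone, 60x170x25 mm, 0.45 kg, lying on the holder's base with its length along the holder's y; origin: centre of its underside, 18 mm above the worktop. Its top is 43 mm above the worktop; the clamp bar hangs over its +y end and stops 0.5 mm above it when the nut is tight.
- scissors: Bystander: the blue-handled kitchen scissors, about 87x199x9 mm, lying flat. Origin: centre of its underside.
- green_bowl: Bystander: the sage-green bowl, 140 mm across, 72 mm high. Origin: centre of its underside.
- tumbler: Bystander: the clear drinking glass, 81 mm across, 91 mm high. Origin: centre of its underside.
- amber_bottle: Bystander: the small amber dropper bottle, 33 mm across, 102 mm high. Origin: centre of its underside.
- lemon: Bystander: the yellow lemon, 83x58x58 mm. Origin: centre of its underside.
- green_mug: Bystander: the dark green mug, 86x118x96 mm with its handle. Origin: centre of its underside.
- ochre_jar: Bystander: the small jar with an ochre lid, 55 mm across, 70 mm high. Origin: centre of its underside.

How it is judged:
By the outcome, as a careful person would: the job done as asked, in the order asked, and still so for the second after the job is handed in, with the robot touching nothing.
It also fails if it takes over 72 s, if anything falls off the work surface, if the arm or the gripper's body presses on something with over 40 N, if the wrist force passes 120 N, or if a joint passes its speed limit or range.

## Working session

There is one attempt and no reset: what is moved stays moved. The work goes in short steps, Python scripts to look and compute and a tool call to move; the robot and the scene stay as the last step left them, time stands still between calls to the robot, and variables do not carry over. Pictures are saved under pics/ and viewed, at most 10 in all, crops included, and the job is handed in when it is done.

Besides the shell and the picture viewer there is one more tool, called after "Request:" as a command line: name --pt "numbers of a row" for each row, then --argument value for the rest. servo_tool: Moves the arm, as the interface text tells. Its arguments: {"type":"object","properties":{"moves":{"type":"array"},"jaw":{"type":"number"}},"required":["moves"]}

```bash
mkdir -p pics
cat > h.py <<'E'
import numpy as np,cv2
from scipy.spatial.transform import Rotation as R
from bench import telemetry,imaging,ctrl
def rot(q): return R.from_quat([q[1],q[2],q[3],q[0]])
def cam(n):
    p=imaging.camera_params(n); a,d=imaging.read_camera(n); return p,a,d
def world(p,u,v,d):
    u=np.atleast_1d(u).astype(float);v=np.atleast_1d(v).astype(float)
    f=200/np.tan(np.radians(p['fov_y'])/2);K=np.array([[f,0,p['cx']],[0,f,p['cy']],[0,0,1]])
    n=cv2.undistortPoints(np.stack([u,v],-1)[:,None],K,np.array(p['distortion'],float))[:,0]
    P=np.stack([n[:,0]*d,-n[:,1]*d,-d*np.ones(len(n))],-1)
    return rot(p['orientation']).apply(P)+np.array(p['eye'])
E
python3 - <<'E'
from h import *
import pickle
s=telemetry.sense();print(s)
o={}
for n in ['scene','top','wrist']:
    p,a,d=cam(n);o[n]=(p,a,d);print(n,p);cv2.imwrite(f'pics/{n}0.png',a[...,::-1])
pickle.dump(o,open('o.pkl','wb'))
E
```

```text
{'time': 0.0, 'qpos': array([ 1.17491787e+00,  8.79684785e-02,  1.37225989e+00,  3.75855469e-05,
        1.68357528e+00, -1.03105999e-01]), 'qvel': array([-8.75541564e-04, -4.52995629e-05, -1.57079814e-04, -5.13970896e-04,
        1.05541230e-03, -6.12823355e-04]), 'joint_torque': array([ 8.32556325e-04, -3.51861513e+01, -3.13276362e+01, -1.53486699e-04,
        1.08351107e-02,  9.58502568e-06]), 'tool_pos': array([158.54111955, 526.1448959 , 230.12888513]), 'eef_rot': array([-2.91057265e-04,  1.45861810e-01,  9.89304357e-01, -1.06665484e-03]), 'contact_force': array([-0.79860169, -0.33431316, -0.14664231]), 'wrist_torque': array([-0.00126774, -0.02335143,  0.04547026]), 'grip_force': 0.0, 'width': 85.18159562486258}
scene {'fov_y': 51.13478635208416, 'cx': 327.8470618246472, 'cy': 199.80059185709877, 'distortion': array([-0.00757843,  0.        ,  0.        ,  0.        ,  0.        ]), 'eye': array([-373.47826565, -885.55382529,  576.682295  ]), 'orientation': array([ 0.76993392,  0.50662701, -0.21769508, -0.32115367])}
top {'fov_y': 49.97561131498514, 'cx': 323.2466448681735, 'cy': 202.07825636397646, 'distortion': array([-0.10957102,  0.        ,  0.        ,  0.        ,  0.        ]), 'eye': array([ 240.93405257,  -98.8800183 , 1254.51678193]), 'orientation': array([-0.70132564, -0.07273605,  0.06599327,  0.70604299])}
wrist {'fov_y': 59.06907018307618, 'cx': 317.6114769948703, 'cy': 192.3721554801407, 'distortion': array([-0.07007625,  0.        ,  0.        ,  0.        ,  0.        ]), 'eye': array([ 82.4339062 , 549.69220489, 371.95176013]), 'orientation': array([ 0.79253248, -0.12600228, -0.09263465,  0.58943576])}
```

View pics/top0.png

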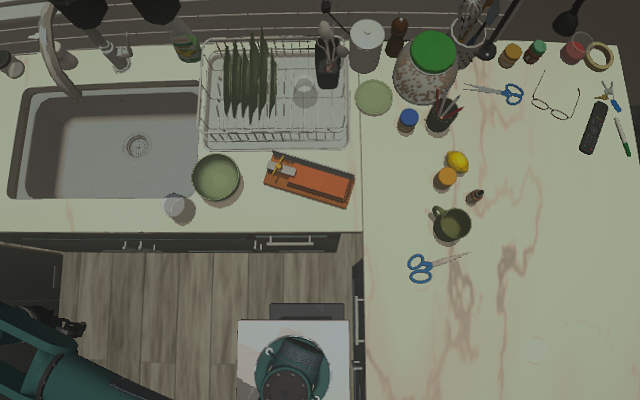

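View pics/scene0.png

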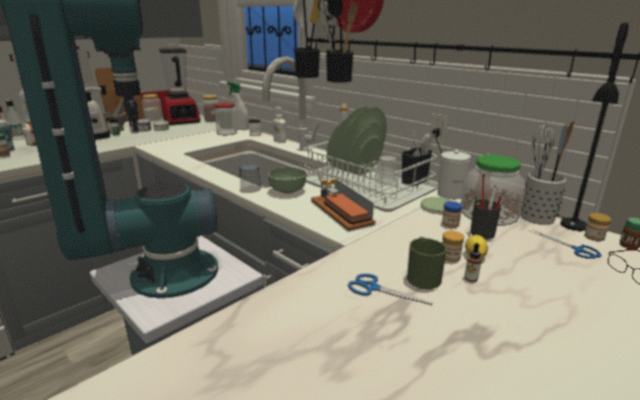

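The top view shows the orange-brown holder at about (310,180), the brass nut near (280,167), the splash guard on the far side, and the bowl at (216,177). I'll enlarge that area.

Run:
```python
from h import *
import pickle
p,a,d=pickle.load(open('o.pkl','rb'))['top']
c=a[140:220,190:370,::-1];c=cv2.resize(c,None,fx=4.4,fy=4.4,interpolation=cv2.INTER_CUBIC);cv2.imwrite('pics/c1.png',np.clip(c*1.4,0,255).astype('uint8'))
for u,v in [(280,167),(216,177),(175,207),(310,180),(264,188),(347,207),(354,180),(273,152),(313,166),(340,190),(300,92)]:
    print(u,v,world(p,u,v,d[v,u])[0].round(1))
```

```text
280 167 [578.2  34.5  77.4]
216 177 [568.8 236.3   8.9]
175 207 [462.5 329.1  87.1]
310 180 [547.5 -49.9  44.7]
264 188 [536.1  91.1  -3.1]
347 207 [ 475.8 -158.3   -2.9]
354 180 [ 554.5 -179.7   13. ]
273 152 [628.7  57.6  60.8]
313 166 [590.9 -58.5  40.7]
340 190 [ 517.6 -136.7   42.3]
300 92 [788.8 -23.9 120.4]
```

View pics/c1.png

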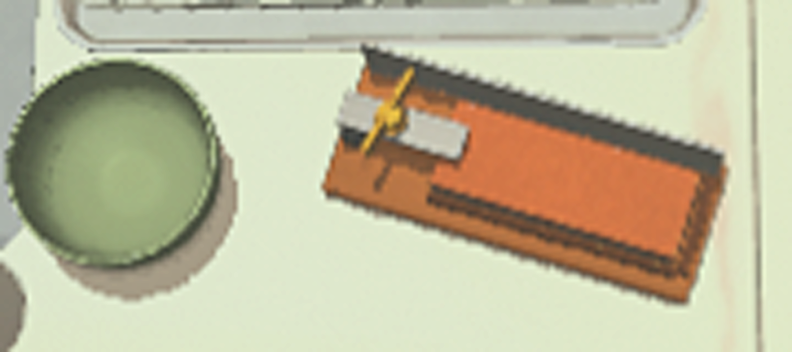

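Run:
```python
from h import *
import pickle
p,a,d=pickle.load(open('o.pkl','rb'))['top']
v,u=np.mgrid[0:400,0:640];P=world(p,u.ravel(),v.ravel(),d.ravel());d1=d.ravel()>0
r=np.hypot(P[:,0]-579,P[:,1]-38)
for a0,b in [(40,60),(60,80),(80,100),(100,120),(120,150),(150,200)]:
    m=d1&(r>a0)&(r<b);i=np.argmax(np.where(m,P[:,2],-9e9));print(a0,b,P[i].round(),np.percentile(P[m,2],99).round())
# corridor max height
A=np.array([158,526]);B=np.array([579,38]);t=np.clip(((P[:,:2]-A)@(B-A))/((B-A)@(B-A)),0,1)
dd=np.linalg.norm(P[:,:2]-A-t[:,None]*(B-A),axis=1);m=d1&(dd<130)&(P[:,0]>200);i=np.argmax(np.where(m,P[:,2],-9e9));print('corr',P[i])
# stuff: holder corners from crop
for x,y in [(325,190),(690,300),(727,168),(365,47),(722,155)]:
    U,V=190+x/4.4,140+y/4.4
    print(x,y,world(p,U,V,d[int(V),int(U)])[0].round(1))
# nut wing: yellow mask
m=(a[...,0]>150)&(a[...,2]<80)&(u>255)&(u<300)&(v>148)&(v<182)
hsv=cv2.cvtColor(a,cv2.COLOR_RGB2HSV);m2=(hsv[...,0]>18)&(hsv[...,0]<32)&(hsv[...,1]>130)&(u>255)&(u<300)&(v>148)&(v<182)
Q=P[m2.ravel()&d1];print(m2.sum(),np.median(Q,0));Q=Q[Q[:,2]>60];X=Q[:,:2]-Q[:,:2].mean(0);w,e=np.linalg.eigh(X.T@X);print(Q.mean(0),e[:,1],np.degrees(np.arctan2(e[1,1],e[0,1])),(X@e[:,1]).min(),(X@e[:,1]).max())
T=rot(telemetry.sense()['eef_rot']).as_matrix();print(T.round(3))
c=imaging.camera_params('wrist');print('camoff',T.T@(np.array(c['eye'])-telemetry.sense()['tool_pos']),(T.T@rot(c['orientation']).as_matrix()).round(2))
print('shift',T.T@(np.array([500,60,200])-telemetry.sense()['tool_pos'])/600)
```

```text
40 60 [624.  43.  85.] 80.0
60 80 [603. -20.  82.] 76.0
80 100 [663.  -4. 139.] 137.0
100 120 [662. 107. 138.] 135.0
120 150 [717.  96. 258.] 228.0
150 200 [771.  92. 291.] 264.0
corr [200.47516727 475.10590934 547.01817045]
325 190 [546.   88.8  17.1]
690 300 [ 469.2 -156.9   13.5]
727 168 [ 559.4 -183.3   15.6]
365 47 [627.1  55.5  78. ]
722 155 [ 552.3 -176.1   76.8]
53 [583.21514846  40.34550162  81.89073939]
[582.51682161  40.16840802  82.62896508] [-0.88564806  0.46435709] 152.3313779592806 -37.67757296920176 29.45005746937499
[[-0.957  0.289 -0.001]
 [ 0.289  0.957 -0.002]
 [ 0.    -0.002 -1.   ]]
camoff [  79.71494756    0.27872852 -141.71054274] [[ 0.    0.95  0.31]
 [ 1.   -0.   -0.  ]
 [-0.    0.31 -0.95]]
shift [-0.76905179 -0.57966789  0.05151395]
```

The depth picture puts the nut at about (581,39). The holder yaw is about -17° and the wings at about -28°. I'll fly above the nut for a close look.

Request:
servo_tool --pt "-0.04 -0.025 0 0 0 0.02" --pt "-0.12 -0.075 0 0 0 0.05" --pt "-0.21 -0.13 0 0 0 0.1" --pt "-0.3 -0.19 0 0 0 0.14" --pt "-0.39 -0.245 0 0 0 0.18" --pt "-0.48 -0.3 0.01 0 0 0.22" --pt "-0.57 -0.36 0.02 0 0 0.26" --pt "-0.66 -0.415 0.03 0 0 0.3" --pt "-0.75 -0.47 0.04 0 0 0.34" --pt "-0.83 -0.525 0.05 0 0 0.36" --pt "-0.89 -0.56 0.06 0 0 0.38" --pt "-0.908 -0.573 0.067 0 0 0.38"

```text
time: 1.65
tool_pos: [582.0, 37.7, 189.5]
eef_rot: [-0.001, 0.241, 0.971, -0.0]
contact_force: [-0.8, 0.4, -0.1]
width: 85.3
grip_force: 0.0
```

Request:
servo_tool --pt "0 0 0 0 0 0" --pt "0 0 0 0 0 0" --jaw 31

```text
time: 1.9
tool_pos: [580.5, 41.5, 191.4]
eef_rot: [-0.0, 0.238, 0.971, 0.0]
contact_force: [0.1, -0.2, -0.0]
width: 51.5
grip_force: 0.0
```

Run:
```python
from h import *
import pickle
p,a,d=cam('wrist');s=telemetry.sense();print(s['tool_pos'],s['qpos'],s['width'],s['contact_force'])
pickle.dump((p,a,d,s),open('w1.pkl','wb'))
cv2.imwrite('pics/w1.png',np.clip(a[...,::-1]*1.3,0,255).astype('uint8'))
```

```text
[580.52417207  41.62018079 191.6858128 ] [-2.61383191e-02  1.68626880e-01  1.35842214e+00  5.49042667e-04
  1.61405965e+00 -1.11606914e+00] 44.212746276326655 [ 0.02892315 -0.12835193  0.2158872 ]
```

View pics/w1.png

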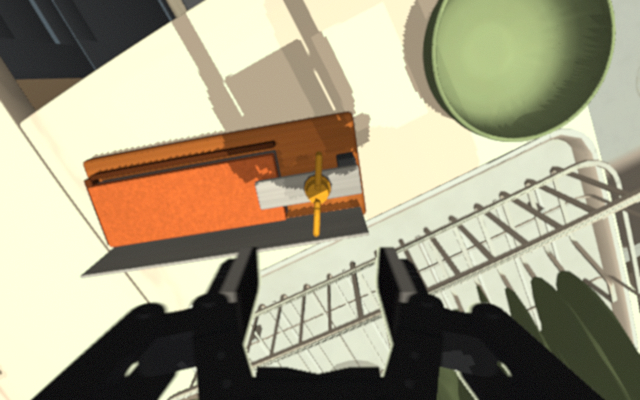

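The wrist view shows the nut hub at (318,189), wing ends at (319,154) and (316,236), with the guard on the near side at the bottom. The fingers frame it.

Run:
```python
from h import *
import pickle
p,a,d,s=pickle.load(open('w1.pkl','rb'))
v,u=np.mgrid[0:400,0:640];P=world(p,u.ravel(),v.ravel(),d.ravel())
hsv=cv2.cvtColor(a,cv2.COLOR_RGB2HSV);m=((hsv[...,0]>18)&(hsv[...,0]<32)&(hsv[...,1]>130)&(u>295)&(u<340)&(v>145)&(v<242)).ravel()
Q=P[m];print(len(Q),Q[:,2].min(),np.percentile(Q[:,2],[5,50,90,99]))
z=np.percentile(Q[:,2],90)
W=Q[abs(Q[:,2]-z)<2.5]
(cx,cy),(w,h),an=cv2.minAreaRect(W[:,:2].astype('float32'));print('rect',cx,cy,w,h,an,z)
X=W[:,:2]-W[:,:2].mean(0);_,e=np.linalg.eigh(X.T@X);print('wing yaw',np.degrees(np.arctan2(e[1,1],e[0,1])))
print('stud top',P[d.ravel().size and (189*640+318)], Q[np.argsort(-Q[:,2])[:5]])
g=P[((P[:,2]>72)&(P[:,2]<83))&(u.ravel()<370)&(v.ravel()>200)&(v.ravel()<280)&~m]
(cx,cy),(w,h),an=cv2.minAreaRect(g[:,:2].astype('float32'));print('guard',len(g),cx,cy,w,h,an)
X=g[:,:2]-g[:,:2].mean(0);_,e=np.linalg.eigh(X.T@X);n=e[:,0];print('guard yaw',np.degrees(np.arctan2(e[1,1],e[0,1])),'mean',g.mean(0),'n',n, 'off',np.percentile(g[:,:2]@n,[1,50,99]))
for uv in [(319,157),(318,189),(316,232),(265,195),(335,180),(200,160)]: print(uv,world(p,*uv,d[uv[1],uv[0]])[0].round(1))
T=rot(s['eef_rot']).as_matrix();print(T.round(3))
```

```text
776 65.17073562020994 [67.55857834 80.16910139 88.16545609 89.12000174]
rect 583.1719970703125 40.166866302490234 4.331966400146484 62.456966400146484 60.4317512512207 88.16545608708613
wing yaw 150.74638615065575
stud top [579.15031435  42.87781804  85.2108037 ] [[509.85665368  78.3852787  333.15965197]
 [509.85665368  78.3852787  333.15965197]
 [509.85665368  78.3852787  333.15965197]
 [569.01861839  48.95184706  89.36077169]
 [607.14228978  25.73409272  89.22763223]]
guard 1499 582.794677734375 -52.076904296875 246.1154022216797 72.4267807006836 62.08331298828125
guard yaw 72.28791966667566 mean [595.90517534 -52.08245331  75.87921231] n [-0.95259736  0.30423391] off [-585.87260453 -583.39858801 -581.97129945]
(319, 157) [557.8  54.8  87.4]
(318, 189) [579.2  42.9  85.2]
(316, 232) [607.7  26.3  88.6]
(265, 195) [570.5  -1.2  60.9]
(335, 180) [585.6  55.   60.8]
(200, 160) [523.1 -50.9  15.6]
[[-0.887  0.463  0.   ]
 [ 0.463  0.887  0.001]
 [-0.     0.001 -1.   ]]
```

Request:
servo_tool --pt "-0.003 0 0.05 0 0 0.04" --pt "-0.005 0 0.1 0 0 0.08" --pt "-0.005 0 0.14 0 0 0.08" --pt "-0.005 0 0.14 0 0 0.08" --pt "-0.005 0 0.14 0 0 0.08" --pt "-0.005 0 0.14 0 0 0.08" --jaw 31

```text
time: 2.7
tool_pos: [584.8, 39.1, 109.2]
eef_rot: [0.002, 0.258, 0.966, 0.0]
contact_force: [-0.8, 0.1, 0.6]
width: 31.4
grip_force: 0.0
```

```bash
cat > st.py <<'E'
from h import *
s=telemetry.sense();T=rot(s['eef_rot']).as_matrix()
y=np.degrees(np.arctan2(T[1,1],T[0,1]))
print(s['time'],s['tool_pos'].round(1),'toolY',y.round(1),'q6',s['qpos'][5].round(3),'w',s['width'],'F',s['contact_force'].round(1),'M',s['wrist_torque'].round(2),'tilt',T[:,2].round(3))
E
python3 st.py
python3 - <<'E'
from h import *
p,a,d=cam('wrist')
cv2.imwrite('pics/w2.png',np.clip(a[...,::-1]*1.3,0,255).astype('uint8'))
E
```

```text
2.7 [584.8  39.1 109.2] toolY 60.1 q6 -1.079 w 31.372253924738523 F [-0.8  0.1  0.6] M [0.02 0.05 0.04] tilt [ 0.004 -0.    -1.   ]
```

View pics/w2.png

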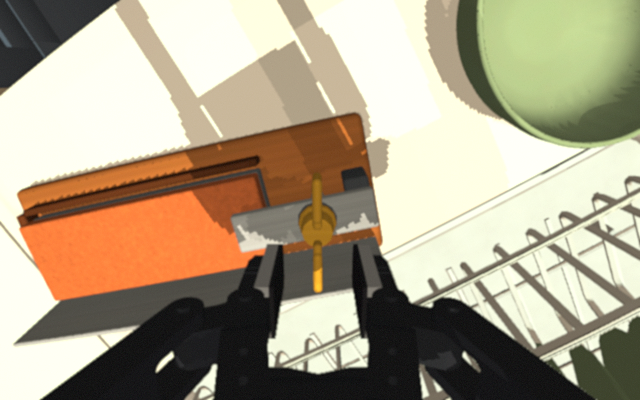

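The hub sits centred between the fingers, with the wings vertical in the image at column 318. I'll descend so one finger stands in each gap, then turn.

Request:
servo_tool --pt "0 0 0.015 0 0 0" --pt "0 0 0.03 0 0 0" --pt "0 0 0.045 0 0 0" --pt "0 0 0.058 0 0 0" --pt "0 0 0.058 0 0 0"

```text
time: 3.38
tool_pos: [583.1, 38.8, 71.0]
eef_rot: [-0.001, 0.258, 0.966, -0.0]
contact_force: [-0.1, -0.1, 0.3]
width: 31.1
grip_force: 0.0
```

Request:
servo_tool --pt "0 0 0 0 0 0.17" --pt "0 0 0 0 0 0.33" --pt "0 0 0 0 0 0.5" --pt "0 0 0 0 0 0.67" --pt "0 0 0 0 0 0.83" --pt "0 0 0 0 0 1"

```text
time: 4.12
tool_pos: [584.1, 38.8, 72.8]
eef_rot: [0.0, 0.491, 0.871, 0.0]
contact_force: [-0.1, 0.4, -0.3]
width: 31.1
grip_force: 0.0
```

Request:
servo_tool --pt "0 0 0 0 0 0.17" --pt "0 0 0 0 0 0.33" --pt "0 0 0 0 0 0.5" --pt "0 0 0 0 0 0.67" --pt "0 0 0 0 0 0.83" --pt "0 0 0 0 0 1"

```text
time: 4.88
tool_pos: [584.2, 39.1, 72.6]
eef_rot: [0.0, 0.691, 0.723, 0.001]
contact_force: [0.6, 0.5, -1.6]
width: 30.9
grip_force: 1.4
```

```bash
python3 st.py
python3 - <<'E'
from h import *
p,a,d=cam('wrist')
cv2.imwrite('pics/w3.png',np.clip(a[100:,100:540,::-1]*1.3,0,255).astype('uint8'))
E
```

```text
4.875 [584.2  39.1  72.6] toolY 2.6 q6 -0.076 w 30.86970647290547 F [ 0.6  0.5 -1.6] M [ 0.06 -0.11  0.06] tilt [ 0.001  0.001 -1.   ]
```

View pics/w3.png

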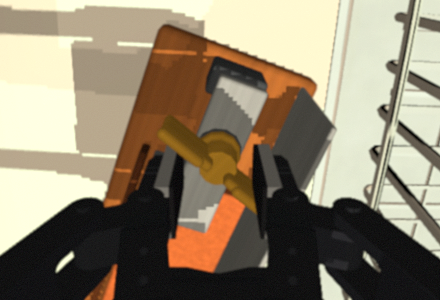

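Each finger now stands against the drive face of its own wing, at crop (165,150) and (255,195). I'll continue the stroke, following the sinking nut.

Request:
servo_tool --pt "0 0 0 0 0 0.17" --pt "0 0 0 0 0 0.33" --pt "0 0 0.001 0 0 0.5" --pt "0 0 0.001 0 0 0.67" --pt "0 0 0.001 0 0 0.83" --pt "0 0 0.0013 0 0 1"

```text
time: 5.68
tool_pos: [584.2, 39.0, 71.8]
eef_rot: [0.0, 0.848, 0.53, 0.001]
contact_force: [0.8, 1.5, -0.9]
width: 31.3
grip_force: 1.4
```

Request:
servo_tool --pt "0 0 0 0 0 0.17" --pt "0 0 0 0 0 0.33" --pt "0 0 0.001 0 0 0.5" --pt "0 0 0.001 0 0 0.67" --pt "0 0 0.001 0 0 0.83" --pt "0 0 0.0013 0 0 1"

```text
time: 6.42
tool_pos: [584.1, 39.0, 71.0]
eef_rot: [-0.0, 0.953, 0.304, 0.0]
contact_force: [0.2, 1.5, -0.5]
width: 31.2
grip_force: 1.4
```

```bash
python3 st.py
python3 - <<'E'
from h import *
p,a,d=cam('wrist')
cv2.imwrite('pics/w4.png',np.clip(a[100:,100:540,::-1]*1.3,0,255).astype('uint8'))
E
```

```text
6.425 [584.1  39.   71. ] toolY -54.6 q6 0.923 w 31.2002300360662 F [ 0.2  1.5 -0.5] M [ 0.09 -0.11  0.08] tilt [ 0.001  0.    -1.   ]
```

View pics/w4.png

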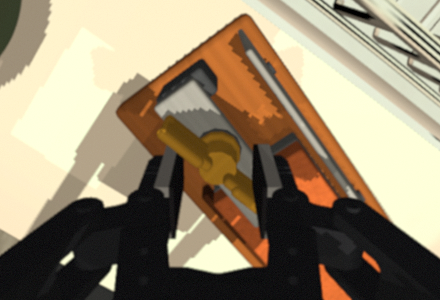

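The wings stay in the same place in the image while the holder has turned behind them by about 57°, so the nut is turning with the fingers. I'll carry on to the wrist's limit.

Request:
servo_tool --pt "0 0 0 0 0 0.17" --pt "0 0 0 0 0 0.33" --pt "0 0 0.001 0 0 0.5" --pt "0 0 0.001 0 0 0.67" --pt "0 0 0.001 0 0 0.83" --pt "0 0 0.0013 0 0 1"

```text
time: 7.22
tool_pos: [584.0, 39.0, 70.1]
eef_rot: [-0.0, 0.998, 0.059, 0.0]
contact_force: [1.0, 0.3, -0.3]
width: 31.0
grip_force: 1.4
```

Request:
servo_tool --pt "0 0 0 0 0 0.17" --pt "0 0 0 0 0 0.33" --pt "0 0 0.001 0 0 0.5" --pt "0 0 0.001 0 0 0.67" --pt "0 0 0.001 0 0 0.83" --pt "0 0 0.0013 0 0 1"

```text
time: 7.98
tool_pos: [584.0, 39.1, 69.4]
eef_rot: [-0.0, 0.982, -0.19, 0.0]
contact_force: [0.1, 0.9, -0.5]
width: 30.9
grip_force: 1.4
```

Request:
servo_tool --pt "0 0 0 0 0 0.17" --pt "0 0 0 0 0 0.33" --pt "0 0 0.001 0 0 0.5" --pt "0 0 0.001 0 0 0.67" --pt "0 0 0.001 0 0 0.83" --pt "0 0 0.0013 0 0 1"

```text
time: 8.72
tool_pos: [584.0, 39.1, 68.5]
eef_rot: [-0.0, 0.904, -0.427, 0.0]
contact_force: [-0.1, 1.1, -1.1]
width: 31.2
grip_force: 1.4
```

```bash
python3 st.py
```

```text
8.725 [584.   39.1  68.5] toolY -140.5 q6 2.422 w 31.170518119584266 F [-0.1  1.1 -1.1] M [ 0.18 -0.02  0.04] tilt [ 0.     0.001 -1.   ]
```

Backing off, lifting clear, turning back half a turn and going down again.

Request:
servo_tool --pt "0 0 0 0 0 -0.3" --pt "0 0 0 0 0 -0.6" --pt "0 0 -0.03 0 0 -0.6" --pt "0 0 -0.06 0 0 -0.6" --pt "0 0 -0.06 0 0 -0.6"

```text
time: 9.35
tool_pos: [585.9, 38.7, 108.2]
eef_rot: [-0.001, 0.958, -0.287, 0.003]
contact_force: [-0.3, 0.5, 0.5]
width: 30.9
grip_force: 0.0
```

Request:
servo_tool --pt "0 0 0 0 0 -0.3" --pt "0 0 0 0 0 -0.6" --pt "0 0 0 0 0 -0.9"

```text
time: 9.72
tool_pos: [583.7, 38.8, 104.4]
eef_rot: [-0.0, 0.998, -0.063, -0.0]
contact_force: [0.2, 0.5, -0.2]
width: 31.1
grip_force: 0.0
```

Request:
servo_tool --pt "0 0 0 0 0 -0.3" --pt "0 0 0 0 0 -0.6" --pt "0 0 0 0 0 -0.9"

```text
time: 10.1
tool_pos: [583.7, 38.8, 104.3]
eef_rot: [-0.0, 0.987, 0.161, -0.0]
contact_force: [-0.4, -0.0, 0.0]
width: 30.9
grip_force: 0.0
```

Request:
servo_tool --pt "0 0 0 0 0 -0.3" --pt "0 0 0 0 0 -0.6" --pt "0 0 0 0 0 -0.9"

```text
time: 10.48
tool_pos: [583.7, 38.8, 104.4]
eef_rot: [-0.0, 0.926, 0.377, -0.0]
contact_force: [-0.2, 0.3, 0.2]
width: 31.0
grip_force: 0.0
```

Request:
servo_tool --pt "0 0 0 0 0 -0.3" --pt "0 0 0 0 0 -0.6" --pt "0 0 0 0 0 -0.9"

```text
time: 10.85
tool_pos: [583.7, 38.8, 104.4]
eef_rot: [-0.0, 0.819, 0.574, -0.0]
contact_force: [-0.1, 0.2, -0.2]
width: 31.2
grip_force: 0.0
```

Request:
servo_tool --pt "0 0 0 0 0 -0.3" --pt "0 0 0 0 0 -0.6" --pt "0 0 0 0 0 -0.9"

```text
time: 11.22
tool_pos: [583.7, 38.8, 104.4]
eef_rot: [-0.0, 0.67, 0.742, -0.0]
contact_force: [0.1, 0.3, 0.3]
width: 30.6
grip_force: 0.0
```

Request:
servo_tool --pt "0 0 0 0 0 -0.3" --pt "0 0 0 0 0 -0.6" --pt "0 0 0 0 0 -0.9"

```text
time: 11.6
tool_pos: [583.7, 38.8, 104.4]
eef_rot: [-0.0, 0.487, 0.873, -0.0]
contact_force: [-0.9, 0.2, 0.4]
width: 31.0
grip_force: 0.0
```

Request:
servo_tool --pt "0 0 0 0 0 -0.3" --pt "0 0 0 0 0 -0.6" --pt "0 0 0 0 0 -0.88" --pt "0 0 0 0 0 -0.88"

```text
time: 12.1
tool_pos: [583.7, 38.8, 104.4]
eef_rot: [-0.0, 0.288, 0.958, 0.0]
contact_force: [-0.4, 0.6, -0.4]
width: 31.0
grip_force: 0.0
```

```bash
python3 st.py
```

```text
12.1 [583.7  38.8 104.4] toolY 56.5 q6 -1.017 w 30.993874101382186 F [-0.4  0.6 -0.4] M [ 0.02 -0.04 -0.  ] tilt [-0.  0. -1.]
```

Request:
servo_tool --pt "0 0 0.02 0 0 0" --pt "0 0 0.04 0 0 0" --pt "0 0 0.06 0 0 0" --pt "0 0 0.06 0 0 0"

```text
time: 12.6
tool_pos: [582.4, 38.9, 66.2]
eef_rot: [-0.002, 0.287, 0.958, -0.0]
contact_force: [-0.3, -0.5, -0.7]
width: 30.9
grip_force: 0.0
```

Request:
servo_tool --pt "0 0 0 0 0 0.17" --pt "0 0 0 0 0 0.33" --pt "0 0 0 0 0 0.5" --pt "0 0 0 0 0 0.67" --pt "0 0 0 0 0 0.83" --pt "0 0 0.0005 0 0 0.98"

```text
time: 13.35
tool_pos: [584.1, 39.2, 68.4]
eef_rot: [0.0, 0.512, 0.859, 0.0]
contact_force: [0.0, 1.2, -0.2]
width: 30.7
grip_force: 1.4
```

Request:
servo_tool --pt "0 0 0 0 0 0.17" --pt "0 0 0 0 0 0.33" --pt "0 0 0.001 0 0 0.5" --pt "0 0 0.001 0 0 0.67" --pt "0 0 0.001 0 0 0.83" --pt "0 0 0.0013 0 0 0.98"

```text
time: 14.1
tool_pos: [584.1, 39.2, 67.7]
eef_rot: [0.0, 0.705, 0.709, 0.001]
contact_force: [0.6, 0.7, 0.1]
width: 31.0
grip_force: 1.4
```

Request:
servo_tool --pt "0 0 0 0 0 0.17" --pt "0 0 0 0 0 0.33" --pt "0 0 0.001 0 0 0.5" --pt "0 0 0.001 0 0 0.67" --pt "0 0 0.001 0 0 0.83" --pt "0 0 0.0013 0 0 0.98"

```text
time: 14.85
tool_pos: [584.1, 39.2, 66.9]
eef_rot: [-0.0, 0.856, 0.517, 0.001]
contact_force: [-0.3, 1.2, -0.3]
width: 30.5
grip_force: 1.4
```

Request:
servo_tool --pt "0 0 0 0 0 0.17" --pt "0 0 0 0 0 0.33" --pt "0 0 0.001 0 0 0.5" --pt "0 0 0.001 0 0 0.67" --pt "0 0 0.001 0 0 0.83" --pt "0 0 0.0013 0 0 0.98"

```text
time: 15.6
tool_pos: [584.1, 39.2, 66.1]
eef_rot: [-0.0, 0.956, 0.294, 0.001]
contact_force: [0.6, 0.2, 0.2]
width: 30.9
grip_force: 1.4
```

Request:
servo_tool --pt "0 0 0 0 0 0.17" --pt "0 0 0 0 0 0.33" --pt "0 0 0.001 0 0 0.5" --pt "0 0 0.001 0 0 0.67" --pt "0 0 0.001 0 0 0.83" --pt "0 0 0.0013 0 0 0.98"

```text
time: 16.35
tool_pos: [584.2, 39.2, 65.4]
eef_rot: [-0.0, 0.999, 0.053, 0.001]
contact_force: [0.0, 0.3, -0.1]
width: 30.8
grip_force: 1.4
```

Request:
servo_tool --pt "0 0 0 0 0 0.17" --pt "0 0 0 0 0 0.33" --pt "0 0 0.001 0 0 0.5" --pt "0 0 0.001 0 0 0.67" --pt "0 0 0.001 0 0 0.83" --pt "0 0 0.0013 0 0 0.98"

```text
time: 17.1
tool_pos: [584.2, 39.2, 64.6]
eef_rot: [-0.0, 0.982, -0.191, 0.0]
contact_force: [0.7, 0.1, -0.3]
width: 31.1
grip_force: 1.4
```

Request:
servo_tool --pt "0 0 0 0 0 0.17" --pt "0 0 0 0 0 0.33" --pt "0 0 0.001 0 0 0.5" --pt "0 0 0.001 0 0 0.67" --pt "0 0 0.001 0 0 0.83" --pt "0 0 0.0013 0 0 0.98"

```text
time: 17.85
tool_pos: [584.2, 39.1, 63.8]
eef_rot: [-0.0, 0.906, -0.423, 0.0]
contact_force: [0.1, 1.4, 0.5]
width: 30.9
grip_force: 1.4
```

```bash
python3 st.py
python3 - <<'E'
from h import *
p,a,d=cam('wrist')
cv2.imwrite('pics/w5.png',np.clip(a[100:,100:540,::-1]*1.3,0,255).astype('uint8'))
E
```

```text
17.85 [584.2  39.1  63.8] toolY -140.1 q6 2.414 w 30.898148514560678 F [0.1 1.4 0.5] M [ 0.11 -0.04  0.04] tilt [ 0.001  0.001 -1.   ]
```

View pics/w5.png

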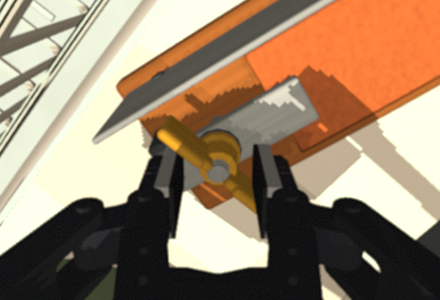

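The wings are still pushed at the same image spot and the stud now pokes through the hub, so the nut is down to about 5.7 rad. I'll reset for the last stroke.

Request:
servo_tool --pt "0 0 0 0 0 -0.3" --pt "0 0 0 0 0 -0.6" --pt "0 0 -0.03 0 0 -0.6" --pt "0 0 -0.06 0 0 -0.6" --pt "0 0 -0.06 0 0 -0.6"

```text
time: 18.52
tool_pos: [585.9, 38.7, 103.2]
eef_rot: [-0.001, 0.959, -0.282, 0.003]
contact_force: [0.6, -0.2, 0.8]
width: 31.2
grip_force: 0.0
```

Request:
servo_tool --pt "0 0 0 0 0 -0.3" --pt "0 0 0 0 0 -0.6" --pt "0 0 0 0 0 -0.9"

```text
time: 18.9
tool_pos: [583.7, 38.8, 99.4]
eef_rot: [-0.0, 0.998, -0.058, -0.0]
contact_force: [0.3, 0.7, 1.2]
width: 31.0
grip_force: 0.0
```

Request:
servo_tool --pt "0 0 0 0 0 -0.3" --pt "0 0 0 0 0 -0.6" --pt "0 0 0 0 0 -0.9"

```text
time: 19.27
tool_pos: [583.7, 38.8, 99.3]
eef_rot: [-0.0, 0.986, 0.166, -0.0]
contact_force: [0.8, 0.2, 0.5]
width: 30.9
grip_force: 0.0
```

Request:
servo_tool --pt "0 0 0 0 0 -0.3" --pt "0 0 0 0 0 -0.6" --pt "0 0 0 0 0 -0.9"

```text
time: 19.65
tool_pos: [583.7, 38.8, 99.4]
eef_rot: [-0.0, 0.924, 0.382, -0.0]
contact_force: [-0.5, 0.4, -0.6]
width: 31.0
grip_force: 0.0
```

Request:
servo_tool --pt "0 0 0 0 0 -0.3" --pt "0 0 0 0 0 -0.6" --pt "0 0 0 0 0 -0.9"

```text
time: 20.02
tool_pos: [583.7, 38.8, 99.4]
eef_rot: [-0.0, 0.816, 0.578, -0.0]
contact_force: [-0.7, -1.1, 0.4]
width: 31.4
grip_force: 0.0
```

Request:
servo_tool --pt "0 0 0 0 0 -0.3" --pt "0 0 0 0 0 -0.6" --pt "0 0 0 0 0 -0.9"

```text
time: 20.4
tool_pos: [583.7, 38.8, 99.4]
eef_rot: [-0.0, 0.666, 0.746, -0.0]
contact_force: [-0.5, -0.4, -0.6]
width: 30.7
grip_force: 0.0
```

Request:
servo_tool --pt "0 0 0 0 0 -0.3" --pt "0 0 0 0 0 -0.6" --pt "0 0 0 0 0 -0.9"

```text
time: 20.78
tool_pos: [583.7, 38.8, 99.4]
eef_rot: [-0.0, 0.483, 0.876, 0.0]
contact_force: [-0.2, 0.7, -0.4]
width: 31.4
grip_force: 0.0
```

Request:
servo_tool --pt "0 0 0 0 0 -0.3" --pt "0 0 0 0 0 -0.6" --pt "0 0 0 0 0 -0.88" --pt "0 0 0 0 0 -0.88"

```text
time: 21.28
tool_pos: [583.7, 38.8, 99.4]
eef_rot: [-0.0, 0.284, 0.959, 0.0]
contact_force: [-0.5, -0.1, 0.7]
width: 31.0
grip_force: 0.0
```

Request:
servo_tool --pt "0 0 0.02 0 0 0" --pt "0 0 0.04 0 0 0" --pt "0 0 0.06 0 0 0" --pt "0 0 0.06 0 0 0"

```text
time: 21.78
tool_pos: [582.4, 38.9, 61.2]
eef_rot: [-0.002, 0.283, 0.959, -0.0]
contact_force: [-1.0, 1.1, 0.5]
width: 30.8
grip_force: 0.0
```

Request:
servo_tool --pt "0 0 0 0 0 0.17" --pt "0 0 0 0 0 0.33" --pt "0 0 0 0 0 0.5" --pt "0 0 0 0 0 0.67" --pt "0 0 0 0 0 0.83" --pt "0 0 0.0005 0 0 0.98"

```text
time: 22.52
tool_pos: [584.1, 39.1, 63.5]
eef_rot: [0.0, 0.508, 0.861, 0.0]
contact_force: [-0.5, 1.1, 0.8]
width: 31.0
grip_force: 1.4
```

Request:
servo_tool --pt "0 0 0 0 0 0.17" --pt "0 0 0 0 0 0.33" --pt "0 0 0.001 0 0 0.5" --pt "0 0 0.001 0 0 0.67" --pt "0 0 0.001 0 0 0.83" --pt "0 0 0.0013 0 0 0.98"

```text
time: 23.28
tool_pos: [584.1, 39.2, 62.7]
eef_rot: [0.0, 0.702, 0.713, 0.001]
contact_force: [-0.9, 1.7, 0.5]
width: 31.0
grip_force: 1.4
```

```bash
python3 st.py
```

```text
23.275 [584.1  39.2  62.7] toolY 0.9 q6 -0.046 w 30.97142613255152 F [-0.9  1.7  0.5] M [0.13 0.04 0.03] tilt [ 0.001  0.001 -1.   ]
```

Request:
servo_tool --pt "0 0 0 0 0 0.17" --pt "0 0 0 0 0 0.33" --pt "0 0 0.001 0 0 0.5" --pt "0 0 0.001 0 0 0.65" --pt "0 0 0.001 0 0 0.7" --pt "0 0 0.001 0 0 0.7"

```text
time: 24.02
tool_pos: [584.1, 39.2, 62.2]
eef_rot: [0.0, 0.814, 0.581, 0.001]
contact_force: [-0.0, 1.3, 0.9]
width: 31.1
grip_force: 9.4
```

```bash
python3 st.py
```

```text
24.025 [584.1  39.2  62.2] toolY -18.9 q6 0.3 w 31.05000218114363 F [-0.   1.3  0.9] M [0.27 0.03 0.39] tilt [ 0.001  0.001 -1.   ]
```

Request:
servo_tool --pt "0 0 0 0 0 0.06" --pt "0 0 0 0 0 0.12" --pt "0 0 0 0 0 0.18" --pt "0 0 0 0 0 0.18"

```text
time: 24.52
tool_pos: [584.1, 39.2, 62.2]
eef_rot: [0.0, 0.839, 0.544, 0.0]
contact_force: [0.3, 2.2, 3.5]
width: 30.9
grip_force: 41.1
```

```bash
python3 st.py
```

```text
24.525 [584.1  39.2  62.2] toolY -24.1 q6 0.39 w 30.94314693552967 F [0.3 2.2 3.5] M [ 0.46 -0.02  1.6 ] tilt [ 0.001  0.    -1.   ]
```

Request:
servo_tool --pt "0 0 0 0 0 0.06" --pt "0 0 0 0 0 0.12" --pt "0 0 0 0 0 0.12"

```text
time: 24.9
tool_pos: [584.1, 39.1, 62.1]
eef_rot: [0.0, 0.855, 0.519, 0.0]
contact_force: [0.8, 4.0, 3.7]
width: 31.1
grip_force: 67.3
```

```bash
python3 st.py
```

```text
24.9 [584.1  39.1  62.1] toolY -27.5 q6 0.45 w 31.113905316740638 F [0.8 4.  3.7] M [ 0.6  -0.14  2.68] tilt [ 0.001  0.    -1.   ]
```

The torque has climbed to 2.7 N m against 0.05 N m of friction, so the nut is at its stop. I'll back off, lift and verify.

Request:
servo_tool --pt "0 0 0 0 0 -0.3" --pt "0 0 0 0 0 -0.6" --pt "0 0 0 0 0 -0.85" --pt "0 0 -0.04 0 0 -0.85" --pt "0 0 -0.09 0 0 -0.85" --pt "0 0 -0.15 0 0 -0.85" --pt "0 0 -0.2 0 0 -0.85" --pt "0 0 -0.2 0 0 -0.85" --pt "0 0 -0.2 0 0 -0.85"

```text
time: 26.02
tool_pos: [582.9, 38.0, 179.7]
eef_rot: [-0.001, 0.728, 0.685, -0.001]
contact_force: [-0.6, 0.2, -0.1]
width: 31.7
grip_force: 0.0
```

```bash
python3 st.py
python3 - <<'E'
from h import *
p,a,d=cam('wrist')
cv2.imwrite('pics/w6.png',np.clip(a[...,::-1]*1.3,0,255).astype('uint8'))
v,u=np.mgrid[0:400,0:640];P=world(p,u.ravel(),v.ravel(),d.ravel())
hsv=cv2.cvtColor(a,cv2.COLOR_RGB2HSV);m=((hsv[...,0]>18)&(hsv[...,0]<32)&(hsv[...,1]>130)).ravel()&(np.hypot(P[:,0]-583,P[:,1]-40)<36)
Q=P[m];z=np.percentile(Q[:,2],85);W=Q[abs(Q[:,2]-z)<2.5];print(len(W),z,cv2.minAreaRect(W[:,:2].astype('float32')))
X=W[:,:2]-W[:,:2].mean(0);_,e=np.linalg.eigh(X.T@X);print('wing yaw',np.degrees(np.arctan2(e[1,1],e[0,1])))
E
```

```text
26.025 [582.9  38.  179.7] toolY -3.5 q6 0.029 w 31.659981253626214 F [-0.6  0.2 -0.1] M [ 0.01  0.02 -0.02] tilt [-0.003 -0.    -1.   ]
338 77.06020662436543 ((583.7689208984375, 40.02001953125), (4.696369647979736, 61.83234786987305), 31.111875534057617)
wing yaw 120.98088240535547
```

View pics/w6.png

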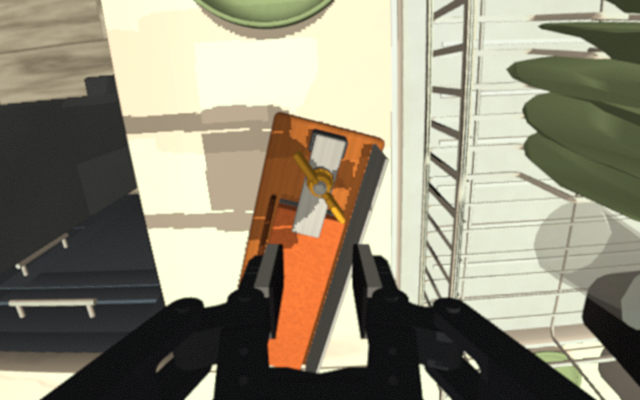

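The nut, at (320,185), has its wings at -59.0° (expected -58.8°) and its top at 77 mm, 11 mm lower than at the start. The clamp bar is down on the stone and the gripper is clear.

```bash
python3 -c "
from bench import ctrl
print(ctrl.hand_in())"
```

```text
the job is handed in; nothing more can be done
None
```

The wing nut is tight at its stop, the clamp bar is down on the stone, and I handed the job in at about 26 s with the gripper clear; I turned the nut with both fingertips, each pushing its own wing's drive face, with no wing pinched.

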